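Crank the board cradle shut on a circuit board

ROBOT

A 6-joint arm with a two-finger parallel gripper is mounted at the origin on the work surface. World frame = base frame: x ahead of the robot, y to its left, z up, the work surface at z = 0. Lengths are in m, angles in rad, forces in N, time in s.
With the tool pointing down it reaches from about 0.15 to 0.775 m from the base axis. Payload 6.1 kg.
Tool frame: the origin (TCP) lies on the centre line of the jaws, within the pads' length; the fingertips stand 19 mm ahead of it and the grasp point (between the pads) is the TCP (ctrl.tcp_to_tips is the distance from the TCP to the fingertips, in m); z points along the fingers, y is the line along which they close (so a half turn about z gives the same grasp; the last joint's range is limited). The gripper opens to 85 mm and grips with 20 to 120 N. Pads are 22 mm wide; open, the fingers measure 114 mm over their backs; the gripper's body (76 mm by 85 mm) begins 54 mm behind the grasp point. The pads swing forward as they close: fully open they stand 13 mm farther back than shut.
Start: joints at [-1.3, 0.126, -0.04, 1.405, 0, 1.571], TCP at [0.14, -0.506, 0.25] pointing down, gripper open.
Joint ranges: [-2.72, 2.72], [-0.95, 1.95], [-1.27, 1.35], [-1.78, 2.02], [-1.46, 1.47], [-3.14, 3.14]. Speed limits (rad/s): [2.39, 2.39, 3.01, 3.14, 3.14, 3.14].

INTERFACE

Orientations are given as [roll, pitch, yaw] about the fixed x, y, z axes, in that order (R = Rz(yaw) Ry(pitch) Rx(roll)).
In Python, from bench import ctrl gives the robot as it stands. The module is installed in compiled form; this text tells all that it offers.
- The arm moves only by the tool jog_arm, never from a script. Its argument "series" is a list of rows, each a list of 6 numbers: the shift along the world's x, y, z each as a share of 0.4 m, from -1 to 1, then the turn, a rotation vector about the world's x, y, z each as a share of pi/2 rad, from -1 to 1. A call has 1 to 5 rows; each row shifts and turns the commanded pose from where the row before left it; what a row does not reach is not made up. A row lasts 1/12 s, in which the tool goes at most 41.7 mm and 7.16 degrees, less where a joint would pass 70% of its speed; a pose out of reach is approached as far as the arm can. A call with a number of a shift or a turn outside -1 to 1 is refused whole. A call with a gripper value outside its range is refused whole. "fingers" is the opening, from 0 (shut) to 1 (fully open), set as the call begins (left out, the last holds). The fingers move at their own pace and stop on an object; "squeeze" is the grip in N (left out, the last holds). Time passes only in rows, so rows that do not move let the fingers close. It gives the time, the measured TCP pose, the force, the opening and the grip force at its end, in the units of the state.
- ctrl.state(): the state, without advancing time (a new reading comes with each control period).
- ctrl.snapshot(name): name is "scene" or "top" or "wrist"; returns the picture (420x560x3 uint8, red, green, blue); there is no depth.
- ctrl.camera_info(name): a dict with "camera_matrix" (3x3 intrinsics, pixels), "world_from_camera" (4x4, takes a point from camera to world coordinates). Camera axes: x right, y up, looking along -z (the intrinsics and any distortion apply to the point x, -y, -z); pixel columns grow to the right and rows downward; lengths in m; the calibration is good to about 2 mm. The wrist camera is an equidistant fisheye: a pixel r from the principal point sees the ray r / f radians off the axis. A picture is of the moment at which its call begins: read the wrist's pose just before it. camera_info takes no time and is no camera call; for the wrist camera it gives the pose at the moment of the call.
- ctrl.sign_off(): hands the job in; it is judged then, once.
The state is a dict: "t": time; "qpos": joint angles; "dq": joint speeds; "tau": joint torques, N m; "tool_pos": TCP position; "tool_rot": TCP orientation; "wrist_force": force on the tool from outside, world axes, zero at the start; "ft_torque": the same for the moment, N m; "width": finger opening in m; "grasp_force": force on a finger pad.
Only numpy, scipy, OpenCV 4.12 (cv2) and the standard library are available. Lean on these libraries where they do the work, as an engineer would, in place of code of your own. Each camera call takes 0.05 s, during which the arm holds its last target. There are 200 camera calls.

TASK

Put the loose crank fully home on the square shaft end of the board cradle and, without letting it come off again, wind it clockwise until the board is clamped against the rear rail with the yellow sprung bar pressed in about halfway. Then let go and leave the crank sitting on the shaft; the other things on the bench stay where they are.

Things in the scene. Friction and masses are not known exactly. Their poses are not given: they have to be found in the camera images.
- crank: loose hand crank of dark steel with a red handle, about 0.35 kg, lying on the bench at the start, handle standing up. Origin: centre of the hub's underside, at the mouth of its square socket. z: along the socket towards the handle side; x: from the hub along the arm to the handle. Arm 22 mm wide, 10 mm thick, flush with the hub's underside, ending in a 28 mm boss 70 mm from the hub axis
- crank_hub (a point): point on the hub's axis 22 mm (z) above its underside, axes as crank. The hub is a block 34 mm (x) by 34 mm (y) by 30 mm (z), pierced right through by a 17.6 mm square socket with its sides along x and y
- crank_grip (a point): a point on the axis of the crank's red handle, 70 mm (x) from the hub axis and 54 mm (z) above the hub's underside; axes as crank. The handle is a round plastic grip, 25 mm diameter, parallel to the hub axis, from 14 to 76 mm above the hub's underside. It spins freely on its pin, so it can be held without turning the wrist while the crank goes round
- shaft_seat (a point): on the axis of the cradle's square shaft end, at the steel collar (32 mm diameter, about 109 mm above the bench) on which the hub's underside rests when the crank is fully home. z: outwards along the shaft, 30 degrees from vertical, leaning to the cradle's front, which faces the robot's left; x, y: square to the flats, turning with the shaft
- shaft_tip (a point): centre of the free end of the shaft, 34 mm (z) from the collar, axes as shaft_seat. The shaft end is 16 mm square, its last 6 mm tapering to 9 mm. The crank fits in any of four positions with 0.8 mm play each side. The collar stands 12 mm clear of the sloping blue face (104 mm wide, reaching 44 mm up and down the slope), and the crank's whole circle is free
- drive_shaft (a joint): angle of the shaft, rad, growing clockwise as seen looking down on the shaft end; starts between -0.75 and 0.75. Dry friction of about 0.1 N m holds it where it is left; no stop is met before 5 turns
- moving_rail (a joint): travel of the moving aluminium rail towards the board and the rear rail, m; about 0 at the start; 10 mm for each full clockwise turn of the shaft. Closing on the board and pressing the bar halfway takes 2.5 to 4 turns
- clamp_bar (a joint): how far the yellow sprung bar on the moving rail is pressed back into it by the board, m: 0 free, 0.010 bottomed. It starts at 3 N and adds 1.5 N per mm. The board itself slides up to 4 mm to the rear rail before the bar starts to give
- board: green circuit board 80 by 160 by 3.2 mm with components up to 28 mm high, about 0.28 kg, lying loose on the cradle's rubber-topped supports between the moving rail and the fixed aluminium rear rail (on the side away from the shaft), at the start 1 to 4 mm clear of the rear rail. Origin: centre of its underside; z up; x towards the rear rail, y along the rails
- solder_reel: bystander: reel of solder, 64 mm diameter, 50 mm high, origin under its centre
- iron_stand: bystander: soldering iron in a spring holder on a black base 170 by 85 mm with a sponge, 200 mm high, origin under its centre; the iron slants up towards its x
- multimeter: bystander: yellow and black meter lying flat, 165 by 85 by 47 mm, origin under its centre
- side_cutters: bystander: blue-handled side cutters lying flat, 135 mm long, 16 mm high, origin near the pivot, jaws towards x
- screwdriver: bystander: screwdriver with red handle lying flat, 170 mm long
- flux_bottle: bystander: pale bottle with a red cap, 48 mm diameter, 110 mm high, origin under its centre
Mind the look-alikes: they are no part of the job. Several things have the shape of the crank; the one meant has the colours described above.

How it is judged:
On the way, in this order (a step that is already met when the one before it is completed fails the run):
1. the crank sits fully home on the square shaft end (z of crank in the frame of shaft_seat between -0.004 and 0.004 m and distance between crank and shaft_seat below 0.006 m and angle between the z axis of crank and the z axis of shaft_seat, either way round below 0.12 rad and value of joint moving_rail below 0.006 m), for 0.2 s.
2. with the crank home, the moving rail has been wound in past 12 mm (z of crank in the frame of shaft_seat between -0.004 and 0.004 m and distance between crank and shaft_seat below 0.006 m and angle between the z axis of crank and the z axis of shaft_seat, either way round below 0.12 rad and value of joint moving_rail above 0.012 m), for 0.05 s.
3. with the crank still home, the board presses the sprung bar back by more than 2 mm (z of crank in the frame of shaft_seat between -0.004 and 0.004 m and distance between crank and shaft_seat below 0.006 m and angle between the z axis of crank and the z axis of shaft_seat, either way round below 0.12 rad and value of joint clamp_bar between 0.002 and 0.0085 m), for 0.1 s.
At the end, for the whole second after the job is handed in: The crank is left at rest on the shaft end, its hub within 4 mm of fully home; the board lies flat, at rest and clamped between the rails, the sprung bar pressed in by between 2 and 8.5 mm of its 10 mm (all of step 3 and value of joint moving_rail above 0.012 m and angle between board's own z axis and vertical below 0.06 rad and linear speed of each of crank, board below 0.02 m/s); the robot touches nothing.
It fails at once if the crank comes off the shaft (its hub more than 14 mm from home) after the winding has begun (rail past 6 mm) (value of joint moving_rail above 0.006 m and distance between crank and shaft_seat above 0.014 m).
It fails at once if another thing on the bench is moved by more than 30 mm (distance of any of solder_reel, iron_stand, multimeter, side_cutters, screwdriver, flux_bottle from where it was at the start of the episode above 0.03 m).
It also fails if it takes over 61 s, if anything falls off the work surface, if the arm or the gripper's body presses on something with over 40 N, if the wrist force passes 120 N, or if a joint passes its speed limit or range.

## Working session

There is one attempt and no reset: what is moved stays moved. The work goes in short steps, Python scripts to look and compute and a tool call to move; the robot and the scene stay as the last step left them, time stands still between calls to the robot, and variables do not carry over. Pictures are saved under pics/ and viewed, at most 13 in all, crops included, and the job is handed in when it is done.

Besides the shell and the picture viewer there is one more tool, called after "Request:" by a JSON object that holds its "op" and its "data". jog_arm: Moves the arm, as the interface text tells. Its arguments: {"type":"object","properties":{"series":{"type":"array"},"fingers":{"type":"number"},"squeeze":{"type":"number"}},"required":["series"]}

```bash
mkdir -p pics; python3 - <<'E'
from bench import ctrl
import cv2,numpy as np
for n in ("scene","top"):
    im=ctrl.snapshot(n); cv2.imwrite(f"pics/{n}0.png",im[:,:,::-1])
    c=ctrl.camera_info(n); print(n,np.round(c["camera_matrix"],2).tolist(),np.round(c["world_from_camera"],4).tolist(),[k for k in c])
s=ctrl.state(); print(s)
E
```

```text
scene [[443.82, 0.0, 279.97], [0.0, 443.82, 209.23], [0.0, 0.0, 1.0]] [[0.4757, -0.6059, 0.6377, 1.2917], [0.8795, 0.3131, -0.3585, -0.4238], [0.0175, 0.7314, 0.6817, 0.9418], [0.0, 0.0, 0.0, 1.0]] ['camera_matrix', 'world_from_camera']
top [[401.0, 0.0, 274.51], [0.0, 401.0, 204.22], [0.0, 0.0, 1.0]] [[0.0092, 0.9867, -0.1622, 0.3316], [-0.9999, 0.0101, 0.005, 0.0291], [0.0066, 0.1621, 0.9867, 1.2251], [0.0, 0.0, 0.0, 1.0]] ['camera_matrix', 'world_from_camera']
{'t': 0.1, 'qpos': array([-1.30001336e+00,  1.26351606e-01, -4.05074560e-02,  1.40541119e+00,
        1.09424038e-05,  1.57082038e+00]), 'dq': array([ 0.00044004, -0.00222503,  0.0034699 ,  0.00041401,  0.00275705,
       -0.0014032 ]), 'tau': array([-4.65403318e-04, -4.36903274e+01,  3.53605556e+01,  1.36662985e-02,
        4.88987087e-05, -2.00475199e-05]), 'tool_pos': array([ 0.1403412 , -0.50553825,  0.24958938]), 'tool_rot': array([-3.14011873e+00, -1.09069465e-05,  2.70758906e-01]), 'wrist_force': array([-0.01859849,  0.42556078, -0.71807188]), 'ft_torque': array([ 0.01171141, -0.00975295, -0.01637044]), 'grasp_force': 0.0, 'width': 0.08545112685722554}
```

View pics/scene0.png

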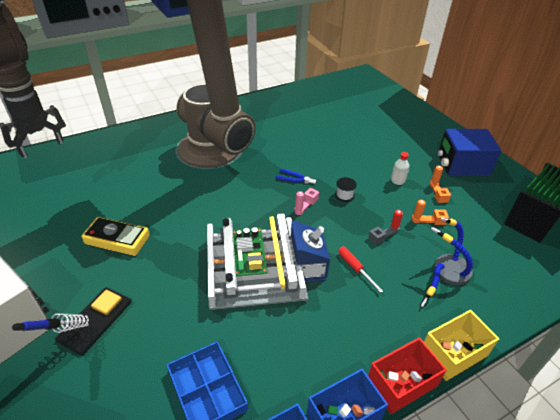

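View pics/top0.png

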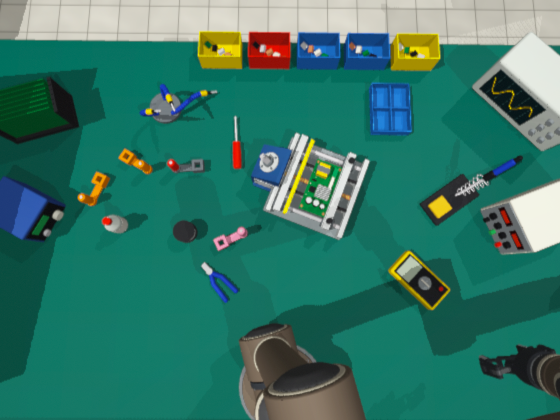

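The scene view shows the red-handled crank (hub ~(377,237), handle ~(397,213)) and the cradle shaft on the blue face ~(317,235). In the top view the crank hub is at ~(197,165), the handle at ~(172,164) and the shaft at ~(267,160). I'll zoom in on these.

```bash
cat > h.py <<'E'
import numpy as np,cv2
from bench import ctrl
def ray(n,px,ci=None):
    c=ci or ctrl.camera_info(n); K=c["camera_matrix"]; T=c["world_from_camera"]
    p=np.array([(px[0]-K[0,2])/K[0,0],(px[1]-K[1,2])/K[1,1]])
    if n=="wrist":
        r=np.hypot(*p); v=np.array([p[0]*np.sinc(r/np.pi),-p[1]*np.sinc(r/np.pi),-np.cos(r)])
    else: v=np.array([p[0],-p[1],-1])
    v=T[:3,:3]@v; return T[:3,3],v/np.linalg.norm(v)
def plane(n,px,z,ci=None):
    o,v=ray(n,px,ci); return o+v*(z-o[2])/v[2]
def tri(*rs):
    A=sum(np.eye(3)-np.outer(v,v) for o,v in rs); b=sum((np.eye(3)-np.outer(v,v))@o for o,v in rs)
    x=np.linalg.solve(A,b); return x,[np.linalg.norm(np.cross(x-o,v)) for o,v in rs]
def proj(n,X,ci=None):
    c=ci or ctrl.camera_info(n); K=c["camera_matrix"]; T=c["world_from_camera"]
    p=T[:3,:3].T@(np.array(X)-T[:3,3]); p=np.array([p[0],-p[1],-p[2]])
    q=p[:2]/p[2]
    if n=="wrist":
        r=np.hypot(p[0],p[1]); q=p[:2]/r*np.arctan2(r,p[2])
    return q@K[:2,:2].T+K[:2,2]
E
python3 - <<'E'
from h import *
S=cv2.imread("pics/scene0.png");T=cv2.imread("pics/top0.png")
a=cv2.resize(S[195:285,280:410],None,fx=4,fy=4,interpolation=cv2.INTER_CUBIC)
b=cv2.resize(T[130:205,155:295],None,fx=4,fy=4,interpolation=cv2.INTER_CUBIC)
print(a.shape,b.shape)
o=np.zeros((360+232,800,3),np.uint8); o[:360,:520]=a; o[360:592,:560]=b[:232]
cv2.imwrite("pics/crop0.png",o)
E
```

```text
(360, 520, 3) (300, 560, 3)
```

View pics/crop0.png

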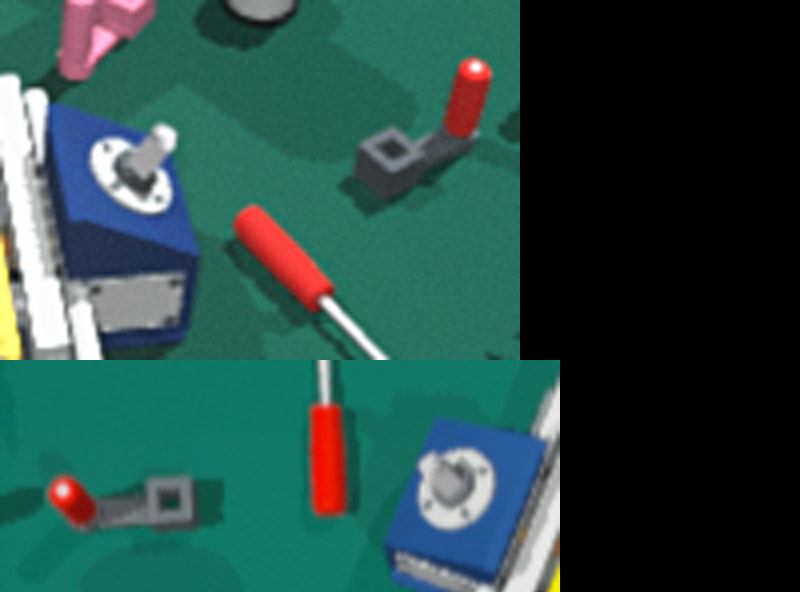

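The crop shows the crank hub's socket at scene (378,232.5) / top (197.5,165), the handle top at (398.5,212) / (170.5,162), and the shaft tip at (321,229.5) / (262.7,156.2).

```bash
python3 - <<'E'
from h import *
for n,a,b in (("handle top",(398.5,212),(170.5,162)),("hub top",(378,232.5),(197.5,165)),("tip",(321,229.5),(262.75,156.25)),("collar",(315,238.5),(267.3,161))):
    x,e=tri(ray("scene",a),ray("top",b)); print(n,x.round(4),np.round(e,4))
print(plane("top",(170.5,162),.076),plane("scene",(398.5,212),.076))
print(plane("top",(197.5,165),.03),plane("scene",(378,232.5),.03))
# face edges direction in top: blue face corners
for z in (.1385,):
  print(plane("top",(262.75,156.25),z),plane("scene",(321,229.5),z))
# cradle direction from yellow bar line in top image
T=cv2.imread("pics/top0.png");h=cv2.cvtColor(T,cv2.COLOR_BGR2HSV)
m=cv2.inRange(h,(22,150,120),(35,255,255)); m2=np.zeros_like(m); m2[130:220,270:325]=m[130:220,270:325]
n,l,s,c=cv2.connectedComponentsWithStats(m2); i=1+np.argmax(s[1:,4]); ys,xs=np.nonzero(l==i); print(s[i])
vx,vy,x0,y0=cv2.fitLine(np.c_[xs,ys].astype(np.float32),cv2.DIST_L2,0,.01,.01).ravel()
p=plane("top",(x0-20*vx,y0-20*vy),.1);q=plane("top",(x0+20*vx,y0+20*vy),.1); d=q-p; print("bar dir deg",np.degrees(np.arctan2(d[1],d[0])))
E
```

```text
handle top [0.6445 0.3319 0.0715] [0.0005 0.0005]
hub top [0.6496 0.2623 0.0242] [0.001 0.001]
tip [0.6485 0.0586 0.1315] [0.0008 0.0008]
collar [0.6437 0.0462 0.0996] [0.0009 0.0009]
[0.64360324 0.3312329  0.076     ] [0.64774428 0.32747105 0.076     ]
[0.64752086 0.2602151  0.03      ] [0.65394475 0.25904151 0.03      ]
[0.64607458 0.05774372 0.1385    ] [0.65431877 0.05527225 0.1385    ]
[283 139  32  75 333]
bar dir deg -20.91301954030639
```

```bash
cat >> h.py <<'E'
from scipy.spatial.transform import Rotation as Ro
AZ=np.radians(69.1); F=np.array([np.cos(AZ),np.sin(AZ),0]); SZ=.5*F+np.array([0,0,np.sqrt(.75)]); E1=np.sqrt(.75)*F-np.array([0,0,.5])
SEAT=np.array([.644,.0406,.109])
def Rt(z,x):
    z=z/np.linalg.norm(z); x=x-z*(x@z); x/=np.linalg.norm(x); return np.c_[x,np.cross(z,x),z]
def delta(p,R):
    s=ctrl.state(); d=(np.array(p)-s["tool_pos"])/.4; rv=(Ro.from_matrix(R)*Ro.from_euler("xyz",s["tool_rot"]).inv()).as_rotvec()/(np.pi/2)
    n=max(np.linalg.norm(d)/.1042,np.linalg.norm(rv)/.0796); print("total",d.round(4),rv.round(4),"rows>=",round(n,2)); return d,rv
E
python3 - <<'E'
from h import *
s=ctrl.state();R=Ro.from_euler("xyz",s["tool_rot"]).as_matrix();T=ctrl.camera_info("wrist")
print("cam in tool",np.round(R.T@(T["world_from_camera"][:3,3]-s["tool_pos"]),3),np.round(R.T@T["world_from_camera"][:3,:3],3).tolist(),T["camera_matrix"].round(1).tolist())
d,rv=delta(SEAT+.22*SZ,Rt(-SZ,E1)); print((d/20).round(4),(rv/20).round(4))
E
```

```text
cam in tool [ 0.073 -0.    -0.124] [[0.0, 0.959, 0.284], [1.0, -0.0, 0.0], [0.001, 0.284, -0.959]] [[325.2, 0.0, 273.5], [0.0, 325.2, 211.8], [0.0, 0.0, 1.0]]
total [1.3572 1.6223 0.1248] [-0.2333  0.2549  0.5816] rows>= 20.33
[0.0679 0.0811 0.0062] [-0.0117  0.0127  0.0291]
```

Request:
{"op": "jog_arm", "data": {"series": [[0.0646,0.0773,0.02,-0.0111,0.0121,0.0277],[0.0646,0.0773,0.02,-0.0111,0.0121,0.0277],[0.0646,0.0773,0.02,-0.0111,0.0121,0.0277],[0.0646,0.0773,0.02,-0.0111,0.0121,0.0277],[0.0646,0.0773,0.02,-0.0111,0.0121,0.0277]]}}

```text
t: 0.52
tool_pos: [0.27, -0.3497, 0.2905]
tool_rot: [3.095, 0.121, 0.487]
wrist_force: [0.6, -0.5, 0.5]
width: 0.0853
grasp_force: 0.0
```

Request:
{"op": "jog_arm", "data": {"series": [[0.0646,0.0773,0.006,-0.0111,0.0121,0.0277],[0.0646,0.0773,0.006,-0.0111,0.0121,0.0277],[0.0646,0.0773,0.006,-0.0111,0.0121,0.0277],[0.0646,0.0773,0.006,-0.0111,0.0121,0.0277],[0.0646,0.0773,0.006,-0.0111,0.0121,0.0277]]}}

```text
t: 0.93
tool_pos: [0.3995, -0.1948, 0.3025]
tool_rot: [3.075, 0.249, 0.702]
wrist_force: [0.8, -1.8, -0.4]
width: 0.0854
grasp_force: 0.0
```

Request:
{"op": "jog_arm", "data": {"series": [[0.0646,0.0773,0.0,-0.0111,0.0121,0.0277],[0.0646,0.0773,0.0,-0.0111,0.0121,0.0277],[0.0646,0.0773,0.0,-0.0111,0.0121,0.0277],[0.0646,0.0773,0.0,-0.0111,0.0121,0.0277],[0.0646,0.0773,0.0,-0.0111,0.0121,0.0277]]}}

```text
t: 1.35
tool_pos: [0.5289, -0.0401, 0.302]
tool_rot: [3.086, 0.377, 0.924]
wrist_force: [0.1, -0.6, 0.4]
width: 0.0855
grasp_force: 0.0
```

Request:
{"op": "jog_arm", "data": {"series": [[0.0646,0.0773,0.0,-0.0111,0.0121,0.0277],[0.0646,0.0773,0.0,-0.0111,0.0121,0.0277],[0.0646,0.0773,0.0,-0.0111,0.0121,0.0277],[0.0646,0.0773,0.0,-0.0111,0.0121,0.0277],[0.0646,0.0773,0.0,-0.0111,0.0121,0.0277]]}}

```text
t: 1.77
tool_pos: [0.6543, 0.1119, 0.2951]
tool_rot: [3.118, 0.493, 1.159]
wrist_force: [-48.9, -18.5, 13.4]
width: 0.0853
grasp_force: 0.0
```

```bash
python3 - <<'E'
from h import *
s=ctrl.state(); print(s["qpos"].round(3),s["wrist_force"].round(1),s["dq"].round(2))
ci=ctrl.camera_info("wrist"); im=ctrl.snapshot("wrist"); cv2.imwrite("pics/w1.png",im[:,:,::-1]); np.savez("w1.npz",**ci)
s=ctrl.state(); print(s["wrist_force"].round(1),s["tool_pos"].round(4),s["tool_rot"].round(3),s["dq"].round(2))
print(proj("wrist",SEAT,ci),proj("wrist",SEAT+.034*SZ,ci))
E
```

```text
[ 0.323  0.715  0.838  2.022 -0.375  2.363] [-48.9 -18.5  13.4] [ 0.43  0.94  1.43  0.03 -0.14 -0.08]
[ 3.3  2.8 -5.8] [0.6591 0.1183 0.2867] [3.122 0.494 1.167] [-0.04 -0.04 -0.21 -0.09  0.03  0.01]
[287.49560736 163.86653037] [289.11202276 168.0651014 ]
```

View pics/w1.png

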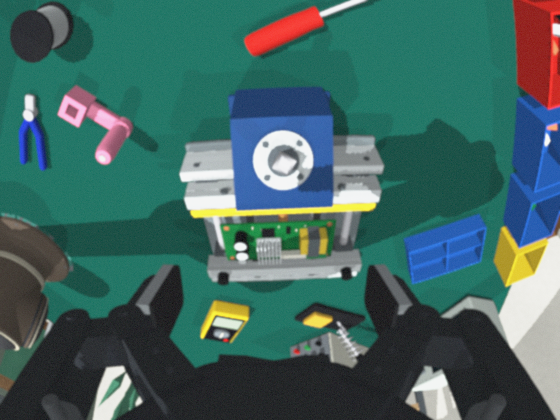

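The wrist view shows the white flange at ~(283,160), with the square shaft end at ~(286,160) in front of it. J4 is at its range limit, so I need to stay lower. I'll zoom in for the flats and fit the kinematics for reach checks.

```bash
cat > kin.py <<'E'
from h import *
from scipy.optimize import least_squares
RX=lambda a:Ro.from_euler("x",a).as_matrix(); RY=lambda a:Ro.from_euler("y",a).as_matrix(); RZ=lambda a:Ro.from_euler("z",a).as_matrix()
LO=np.array([-2.72,-.95,-1.27,-1.78,-1.46,-3.14]);HI=np.array([2.72,1.95,1.35,2.02,1.47,3.14])
sg=[1,1]
def fk(q,P):
    z0,L1,L2,d,l5=P
    R1=RZ(q[0]); Ru=R1@RY(q[1]); Rf=R1@RY(q[1]-q[2]); Rw=R1@RY(q[1]-q[2]+q[3])
    R5=Rw@RZ(sg[0]*q[4]); R=R5@np.array([[0,0,1],[0,1,0],[-1,0,0]]) # tool z = R5 x
    Rtool=R@RZ(sg[1]*q[5]+sg0)
    p=np.array([0,0,z0])+Ru@[0,0,L1]+Rf@[L2,0,0]+Rw@[l5,0,0]+R5@[d,0,0]
    return p,Rtool
sg0=0
E
python3 - <<'E'
import kin; from kin import *
im=cv2.imread("pics/w1.png"); cv2.imwrite("pics/w1c.png",cv2.resize(im[125:195,240:330],None,fx=8,fy=8,interpolation=cv2.INTER_CUBIC))
s=ctrl.state(); D=[([-1.30001,.12635,-.040507,1.405411,0,1.57082],[.14034,-.50554,.24959],[-3.14012,0,.270759]),(s["qpos"],s["tool_pos"],s["tool_rot"])]
print(D[1])
for a in (1,-1):
  for b in (1,-1):
    kin.sg[:]=[a,b]
    print(a,b,[(Ro.from_matrix(fk(q,[0]*5)[1]).inv()*Ro.from_euler("xyz",r)).as_rotvec().round(3) for q,p,r in D])
for a in (1,-1):
    kin.sg[:]=[a,1]
    f=lambda P:np.r_[np.concatenate([fk(q,P)[0]-p for q,p,r in D]),1e-3*(P-np.array([.18,.4,.4,.2,.1]))]
    o=least_squares(f,[.18,.4,.4,.2,.1]); print(a,o.x.round(4),f(o.x)[:6].round(4))
E
```

```text
(array([ 0.32906887,  0.7301182 ,  0.84484577,  2.01607933, -0.37396517,
        2.36207686]), array([0.65907549, 0.11832921, 0.28674236]), array([3.12159427, 0.49352983, 1.1666404 ]))
1 1 [array([0., 0., 0.]), array([ 0., -0.,  0.])]
1 -1 [array([ 0.   , -0.   , -3.142]), array([ 0.   , -0.   , -1.559])]
-1 1 [array([0., 0., 0.]), array([-0.532, -0.526,  0.   ])]
-1 -1 [array([ 0.   , -0.   , -3.142]), array([-0.826, -0.   , -1.479])]
1 [0.3178 0.5674 0.4604 0.2765 0.2781] [-0.  0. -0.  0.  0.  0.]
-1 [ 0.1479  0.3678  0.4853 -0.2765  0.4591] [-0.  0. -0.  0.  0.  0.]
```

View pics/w1c.png

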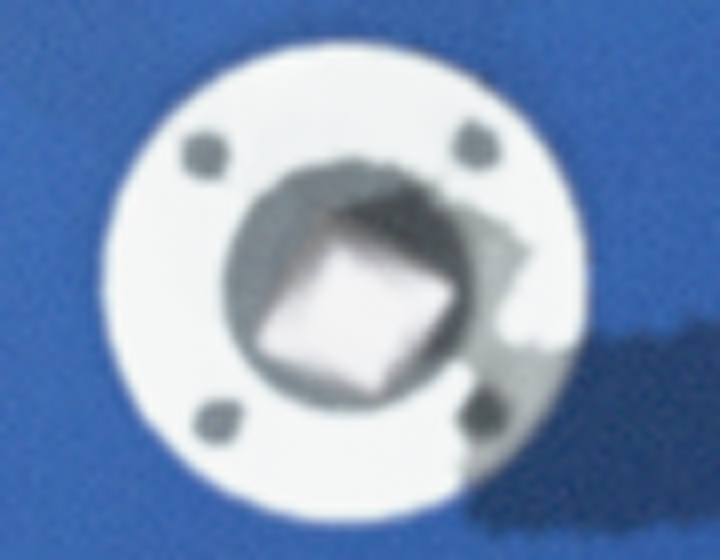

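The crop shows the square end with corners at crop (340,230), (455,292), (372,390), (255,335), and the collar circle centred at ~(348,285), which is (283.5,160.6) in the image. The arm is now at rest, so I'll measure the flange centre again and compute the flats' angle.

```bash
python3 - <<'E'
from h import *
d=np.load("w1.npz"); ci0={k:d[k] for k in d}
def onplane(px,ci,h):
    o,v=ray("wrist",px,ci); P=SEAT+h*SZ; return o+v*((P-o)@SZ)/(v@SZ)
E2=np.cross(SZ,E1)
C=[np.array(c)/8+[240,125] for c in ((340,230),(455,292),(372,390),(255,335))]
Q=np.array([onplane(c,ci0,.028) for c in C])-SEAT; uv=np.c_[Q@E1,Q@E2]*1000; print("corners mm",uv.round(1).tolist(),uv.mean(0).round(1))
for i in range(4):
    e=uv[(i+1)%4]-uv[i]; print("edge",np.hypot(*e).round(1),np.degrees(np.arctan2(e[1],e[0])).round(1)%90)
print("collar w1",onplane((283.5,160.6),ci0,0).round(4))
ci=ctrl.camera_info("wrist"); im=ctrl.snapshot("wrist"); cv2.imwrite("pics/w2.png",im[:,:,::-1])
np.savez("w2.npz",**ci)
hsv=cv2.cvtColor(im,cv2.COLOR_RGB2HSV)
print("pred seat now",proj("wrist",SEAT,ci))
x,y=proj("wrist",SEAT,ci).astype(int); 
m=cv2.inRange(hsv,(0,0,0),(179,90,255)); w=np.zeros_like(m); w[y-45:y+40,x-50:x+45]=m[y-45:y+40,x-50:x+45]
n,l,s,c=cv2.connectedComponentsWithStats(w); 
for i in range(1,n):
    if s[i,4]>300: print(s[i],c[i])
n2=min((i for i in range(1,n) if s[i,4]>300),key=lambda i:np.hypot(*(c[i]-[x,y])))
cn=max(cv2.findContours((l==n2).astype(np.uint8),cv2.RETR_EXTERNAL,cv2.CHAIN_APPROX_NONE)[0],key=cv2.contourArea)
e=cv2.fitEllipse(cv2.convexHull(cn)); print(e)
P=onplane(e[0],ci,-.012); print("plate->seat",(P+.012*SZ).round(4))
print("scene seat if at .109:",plane("scene",(312.5,239.3),.0986)+.012*SZ, plane("top",(269,161.5),.0986)+.012*SZ)
E
```

```text
corners mm [[12.6, 5.3], [5.0, -7.5], [-5.9, 2.3], [1.0, 15.4]] [3.2 3.9]
edge 14.9 59.400000000000006
edge 14.7 48.0
edge 14.8 62.3
edge 15.4 49.0
collar w1 [0.6415 0.0448 0.1073]
pred seat now [285.89626001 175.19133457]
[ 251  141   61   61 2937] [281.08001362 170.67279537]
((281.12493896484375, 170.69850158691406), (60.6816291809082, 61.32875061035156), 81.74241638183594)
plate->seat [0.6409 0.0446 0.1075]
scene seat if at .109: [0.64484237 0.04587466 0.1089923 ] [0.64423812 0.04607679 0.1089923 ]
```

```bash
sed -i 's/^SEAT=.*/SEAT=np.array([.6425,.0455,.1085])/' h.py; python3 - <<'E'
from h import *
print(ctrl.tcp_to_tips, ctrl.state()["qpos"].round(3))
a=np.radians(94); d,rv=delta([.650,.260,.15],Rt(np.array([0,0,-1.]),np.array([np.cos(a),np.sin(a),0])))
print((d/6).round(4),(rv/6).round(4))
E
```

```text
0.019 [ 0.326  0.726  0.837  2.017 -0.374  2.362]
total [-0.0163  0.3609 -0.3432] [ 0.3162 -0.0433  0.2937] rows>= 5.45
[-0.0027  0.0602 -0.0572] [ 0.0527 -0.0072  0.049 ]
```

Request:
{"op": "jog_arm", "data": {"series": [[-0.0027,0.0602,-0.0572,0.0527,-0.0072,0.049],[-0.0027,0.0602,-0.0572,0.0527,-0.0072,0.049],[-0.0027,0.0602,-0.0572,0.0527,-0.0072,0.049],[-0.0027,0.0602,-0.0572,0.0527,-0.0072,0.049],[-0.0027,0.0602,-0.0572,0.0527,-0.0072,0.049]]}}

```text
t: 2.28
tool_pos: [0.6466, 0.2311, 0.1814]
tool_rot: [-3.132, 0.075, 1.561]
wrist_force: [0.4, 0.7, 0.1]
width: 0.0854
grasp_force: 0.0
```

Request:
{"op": "jog_arm", "data": {"series": [[-0.0027,0.0602,-0.0572,0.0527,-0.0072,0.049],[0,0,0,0,0,0],[0,0,0,0,0,0],[0,0,0,0,0,0]]}}

```text
t: 2.62
tool_pos: [0.6465, 0.2533, 0.1604]
tool_rot: [3.139, -0.001, 1.631]
wrist_force: [-0.1, -0.0, 1.3]
width: 0.0856
grasp_force: 0.0
```

```bash
python3 - <<'E'
from h import *
s=ctrl.state(); print(s["qpos"].tolist(),s["tool_pos"].round(4).tolist(),s["tool_rot"].round(3).tolist(),s["wrist_force"].round(1))
ci=ctrl.camera_info("wrist"); im=ctrl.snapshot("wrist"); cv2.imwrite("pics/w3.png",im[:,:,::-1]); np.savez("w3.npz",**ci)
print(proj("wrist",[.65,.26,.03],ci),proj("wrist",[.645,.33,.076],ci))
E
```

```text
[0.3732944300821957, 0.46073019177464447, 0.21072212605648277, 1.3180880553455652, 0.0004130648062093748, 1.884062225441804] [0.6465, 0.2533, 0.1604] [3.139, -0.001, 1.631] [-0.1 -0.   1.3]
[277.07290259 200.84933621] [277.08014838 111.9930663 ]
```

View pics/w3.png

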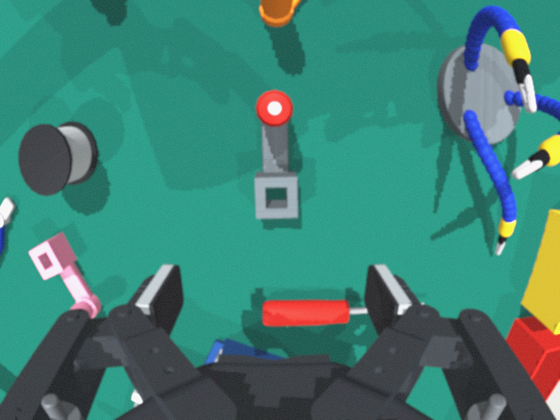

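The wrist view shows the crank's hub hole at ~(277,197) and its handle top at (274,108). The screwdriver lies well clear, nearer the cradle.

```bash
python3 - <<'E'
from h import *
d=np.load("w3.npz"); ci={k:d[k] for k in d}; im=cv2.imread("pics/w3.png"); hsv=cv2.cvtColor(im,cv2.COLOR_BGR2HSV)
g=cv2.inRange(hsv,(0,0,0),(179,110,255)); 
w=np.zeros_like(g); w[120:225,245:310]=g[120:225,245:310]
n,l,s,c=cv2.connectedComponentsWithStats(w); i=1+np.argmax(s[1:,4]); print(s[i],c[i])
# socket hole: holes in mask
inv=np.zeros_like(g); inv[180:215,260:295]=255-w[180:215,260:295]; n2,l2,s2,c2=cv2.connectedComponentsWithStats(inv)
print(s2[1:],c2[1:])
cols=np.nonzero((l==i)[180:210].sum(0)>10)[0]; rows=np.nonzero((l==i)[:,258:296].sum(1)>25)[0]; print(cols.min(),cols.max(),rows.min(),rows.max())
r=cv2.inRange(hsv,(0,150,80),(8,255,255))|cv2.inRange(hsv,(172,150,80),(179,255,255)); r[:80]=0;r[135:]=0; r[:,:240]=0;r[:,310:]=0
m=cv2.moments(cv2.convexHull(np.argwhere(r)[:,::-1])); hc=(m["m10"]/m["m00"],m["m01"]/m["m00"]); print(hc)
H=plane("wrist",(277,197),.03,ci); G=plane("wrist",hc,.074,ci); print(H,G,np.degrees(np.arctan2(G[1]-H[1],G[0]-H[0])),np.hypot(*(G-H)[:2]))
E
```

```text
[ 254  120   45  100 3202] [275.60087445 175.99063086]
[[267 189  19  11 183]] [[275.57377049 193.61748634]]
254 298 127 218
(273.9147084421236, 107.91018276762402)
[0.64973889 0.26320052 0.03      ] [0.64284862 0.33256103 0.074     ] 95.67314735229559 0.06970190452193009
```

Request:
{"op": "jog_arm", "data": {"series": [[0.004,0.0124,-0.06,0,0,0.0125],[0.004,0.0124,-0.07,0,0,0.0125],[0,0,-0.07,0,0,0],[0,0,-0.05,0,0,0],[0,0,0,0,0,0]]}}

```text
t: 3.08
tool_pos: [0.6482, 0.2629, 0.0551]
tool_rot: [-3.138, -0.0, 1.671]
wrist_force: [-0.5, -0.1, -0.3]
width: 0.0854
grasp_force: 0.0
```

```bash
python3 - <<'E'
from h import *
a=np.radians(95.7); delta([.6497,.2632,.023],Rt(np.array([0,0,-1.]),np.array([np.cos(a),np.sin(a),0])))
E
```

```text
total [ 0.0037  0.0007 -0.0802] [-0.     -0.0024 -0.0004] rows>= 0.77
```

Request:
{"op": "jog_arm", "data": {"series": [[0.0037,0.0007,-0.04,0,0,0],[0,0,-0.04,0,0,0],[0,0,0,0,0,0],[0,0,0,0,0,0]]}}

```text
t: 3.42
tool_pos: [0.6516, 0.2642, 0.0282]
tool_rot: [3.139, -0.003, 1.672]
wrist_force: [0.5, 0.3, -0.4]
width: 0.0851
grasp_force: 0.0
```

Request:
{"op": "jog_arm", "data": {"series": [[0,0,0,0,0,0],[0,0,0,0,0,0],[0,0,0,0,0,0],[0,0,0,0,0,0],[0,0,0,0,0,0]], "fingers": 0, "squeeze": 80}}

```text
t: 3.83
tool_pos: [0.6512, 0.2646, 0.0283]
tool_rot: [3.138, -0.004, 1.673]
wrist_force: [-0.3, -0.2, -2.1]
width: 0.0322
grasp_force: 80.1
```

Request:
{"op": "jog_arm", "data": {"series": [[0,0,0,0,0,0],[0,0,0,0,0,0],[0,0,0,0,0,0]]}}

```text
t: 4.08
tool_pos: [0.6512, 0.2645, 0.0282]
tool_rot: [3.138, -0.004, 1.672]
wrist_force: [-0.6, -0.5, 6.2]
width: 0.0323
grasp_force: 81.4
```

```bash
python3 - <<'E'
from h import *
s=ctrl.state(); print({k:(v.round(4).tolist() if hasattr(v,'round') and np.ndim(v) else v) for k,v in s.items()})
E
```

```text
{'t': 4.0833, 'qpos': [0.3849, 0.5285, 0.0213, 1.0593, 0.0024, 1.854], 'dq': [-0.0012, 0.0001, 0.0001, -0.0, 0.0023, -0.0006], 'tau': [0.0898, -62.876, 31.7664, -0.6554, 0.0526, 0.0267], 'tool_pos': [0.6512, 0.2645, 0.0282], 'tool_rot': [3.1381, -0.0036, 1.6725], 'wrist_force': [-0.5782, -0.5339, 6.19], 'ft_torque': [-0.1828, 0.304, 0.0378], 'grasp_force': 81.38039513491094, 'width': 0.0323162074509005}
```

```bash
cat >> kin.py <<'E'
D=[([-1.30001,.12635,-.040507,1.405411,0,1.57082],[.14034,-.50554,.24959]),
([.32906887,.7301182,.84484577,2.01607933,-.37396517,2.36207686],[.65907549,.11832921,.28674236]),
([.3732944300821957,.46073019177464447,.21072212605648277,1.3180880553455652,.0004130648062093748,1.884062225441804],[.6465,.2533,.1604]),
([.3849,.5285,.0213,1.0593,.0024,1.854],[.6512,.2645,.0282])]
o=least_squares(lambda P:np.r_[np.concatenate([fk(q,P)[0]-p for q,p in D]),1e-4*(P-np.array([.18,.4,.4,.2,.1]))],[.18,.4,.4,.2,.1]); P=o.x
if __name__=="__main__": print(P.round(4),o.fun.round(4))
def ik(p,R,q0):
    def f(q):
        pp,RR=fk(q,P); return np.r_[(pp-p)*10,Ro.from_matrix(RR.T@R).as_rotvec()]
    o=least_squares(f,np.clip(q0,LO+.01,HI-.01),bounds=(LO,HI)); return o.x,np.abs(o.fun).max()
E
python3 kin.py; python3 - <<'E'
from kin import *
E2=np.cross(SZ,E1); q=np.array(D[-1][0])
cx=lambda a:np.cos(a)*E1+np.sin(a)*E2
a=np.radians(54.8)
print("insert")
for h in (.08,.05,.03,0):
    x,e=ik(SEAT+(h+.028)*SZ,Rt(-SZ,cx(a)),q); q=x; print(h,x.round(2),e.round(4))
print("orbit, tool x=E1 fixed / by tool-x angle")
for t in (-40,0,55,100):
    q=x.copy(); out=[]
    for b in range(0,361,30):
        qq,e=ik(SEAT+.054*SZ+.07*cx(a-np.radians(b)),Rt(-SZ,cx(np.radians(t))),q); q=qq; out.append((b,round(qq[3],2),round(qq[4],2),round(qq[5],2),round(qq[2],2),round(e,3)))
    print(t,out)
E
```

```text
[0.3256 0.5796 0.4581 0.2771 0.2964] [-0.0002  0.0007  0.0015 -0.0001 -0.0003 -0.0011  0.0081  0.0032 -0.0024
 -0.0072 -0.0029  0.002   0.      0.      0.      0.      0.    ]
insert
0.08 [ 0.31  0.74  0.66  1.84 -0.4   1.36] 0.0
0.05 [ 0.29  0.72  0.57  1.76 -0.41  1.34] 0.0
0.03 [ 0.28  0.71  0.52  1.72 -0.41  1.33] 0.0
0 [ 0.26  0.7   0.45  1.64 -0.42  1.31] 0.0
orbit, tool x=E1 fixed / by tool-x angle
-40 [(0, np.float64(1.68), np.float64(-0.38), np.float64(3.07), np.float64(0.43), np.float64(0.0)), (30, np.float64(1.71), np.float64(-0.38), np.float64(3.07), np.float64(0.54), np.float64(0.0)), (60, np.float64(1.75), np.float64(-0.39), np.float64(3.04), np.float64(0.64), np.float64(0.0)), (90, np.float64(1.78), np.float64(-0.41), np.float64(3.0), np.float64(0.72), np.float64(0.0)), (120, np.float64(1.79), np.float64(-0.42), np.float64(2.96), np.float64(0.74), np.float64(0.0)), (150, np.float64(1.78), np.float64(-0.43), np.float64(2.92), np.float64(0.7), np.float64(0.0)), (180, np.float64(1.75), np.float64(-0.44), np.float64(2.9), np.float64(0.61), np.float64(0.0)), (210, np.float6
[... 3634 characters left out ...]
.7), np.float64(0.0)), (180, np.float64(1.75), np.float64(-0.44), np.float64(0.45), np.float64(0.61), np.float64(0.0)), (210, np.float64(1.71), np.float64(-0.44), np.float64(0.45), np.float64(0.51), np.float64(0.0)), (240, np.float64(1.68), np.float64(-0.43), np.float64(0.47), np.float64(0.41), np.float64(0.0)), (270, np.float64(1.66), np.float64(-0.42), np.float64(0.51), np.float64(0.34), np.float64(0.0)), (300, np.float64(1.65), np.float64(-0.4), np.float64(0.57), np.float64(0.32), np.float64(0.0)), (330, np.float64(1.66), np.float64(-0.39), np.float64(0.61), np.float64(0.36), np.float64(0.0)), (360, np.float64(1.68), np.float64(-0.38), np.float64(0.63), np.float64(0.43), np.float64(0.0))]
```

Request:
{"op": "jog_arm", "data": {"series": [[0,0,0.05,0,0,0],[0,0,0.085,0,0,0],[0,0,0.085,0,0,0],[0,0,0.085,0,0,0],[0,0,0.085,0,0,0]]}}

```text
t: 4.5
tool_pos: [0.65, 0.264, 0.1833]
tool_rot: [-3.141, -0.002, 1.672]
wrist_force: [1.3, 0.3, -3.7]
width: 0.0326
grasp_force: 80.3
```

Request:
{"op": "jog_arm", "data": {"series": [[0,0,0.03,0,0,0],[0,0,0,0,0,0],[0,0,0,0,0,0]]}}

```text
t: 4.75
tool_pos: [0.6508, 0.2644, 0.1944]
tool_rot: [3.14, -0.003, 1.672]
wrist_force: [-0.2, 0.2, -5.8]
width: 0.0324
grasp_force: 80.5
```

```bash
cat >> h.py <<'E'
E2=np.cross(SZ,E1); cx=lambda a:np.cos(a)*E1+np.sin(a)*E2; A0=np.radians(54.8)
E
python3 - <<'E'
from h import *
s=ctrl.state(); print(s["tool_pos"].round(4),s["tool_rot"].round(3),s["width"],s["grasp_force"],s["wrist_force"].round(1))
d,rv=delta(SEAT+(.06+.028)*SZ,Rt(-SZ,cx(A0))); print((d/8).round(4),(rv/8).round(4))
E
```

```text
[0.6508 0.2644 0.1944] [ 3.140e+00 -3.000e-03  1.672e+00] 0.0323615604874948 80.54950604215264 [-0.2  0.2 -5.8]
total [ 0.0185 -0.4444 -0.0241] [-0.2782  0.1933  0.3049] rows>= 5.73
[ 0.0023 -0.0555 -0.003 ] [-0.0348  0.0242  0.0381]
```

Request:
{"op": "jog_arm", "data": {"series": [[0.0023,-0.0555,0.01,-0.0348,0.0242,0.0381],[0.0023,-0.0555,0.01,-0.0348,0.0242,0.0381],[0.0023,-0.0555,0.0,-0.0348,0.0242,0.0381],[0.0023,-0.0555,0.0,-0.0348,0.0242,0.0381],[0.0023,-0.0555,-0.01,-0.0348,0.0242,0.0381]]}}

```text
t: 5.17
tool_pos: [0.6551, 0.1523, 0.1966]
tool_rot: [-2.882, 0.212, 2.005]
wrist_force: [0.3, 0.4, -5.1]
width: 0.0325
grasp_force: 80.7
```

Request:
{"op": "jog_arm", "data": {"series": [[0.0023,-0.0555,-0.01,-0.0348,0.0242,0.0381],[0.0023,-0.0555,-0.01,-0.0348,0.0242,0.0381],[0.0023,-0.0555,-0.014,-0.0348,0.0242,0.0381],[0,0,0,0,0,0],[0,0,0,0,0,0]]}}

```text
t: 5.58
tool_pos: [0.6573, 0.0865, 0.1812]
tool_rot: [-2.695, 0.289, 2.228]
wrist_force: [-0.7, 0.1, -4.4]
width: 0.0326
grasp_force: 80.6
```

```bash
python3 - <<'E'
from h import *
s=ctrl.state(); print(s["qpos"].round(4).tolist(),s["tool_pos"].round(4),s["tool_rot"].round(3),s["width"],s["wrist_force"].round(1))
ci=ctrl.camera_info("wrist"); im=ctrl.snapshot("wrist"); cv2.imwrite("pics/w4.png",im[:,:,::-1]); np.savez("w4.npz",**ci)
d,rv=delta(SEAT+(.06+.028)*SZ,Rt(-SZ,cx(A0)))
R=Ro.from_euler("xyz",s["tool_rot"]).as_matrix()
print("hub top exp",proj("wrist",s["tool_pos"]+R@[0,0,-.002],ci),"tip exp",proj("wrist",SEAT+.034*SZ,ci),"seat",proj("wrist",SEAT,ci))
cv2.imwrite("pics/w4c.png",cv2.resize(im[80:280,190:390,::-1],None,fx=3,fy=3,interpolation=cv2.INTER_CUBIC))
E
```

```text
[0.2956, 0.6763, 0.505, 1.7467, -0.4042, 1.3471] [0.6573 0.0865 0.1812] [-2.695  0.289  2.228] 0.032565766710589916 [-0.7  0.1 -4.4]
total [ 0.0016 -0.0008  0.0053] [-0.     -0.0024  0.0011] rows>= 0.05
hub top exp [272.87332679 290.83160452] tip exp [272.30570354 247.39191462] seat [272.70590072 228.18693616]
```

View pics/w4c.png

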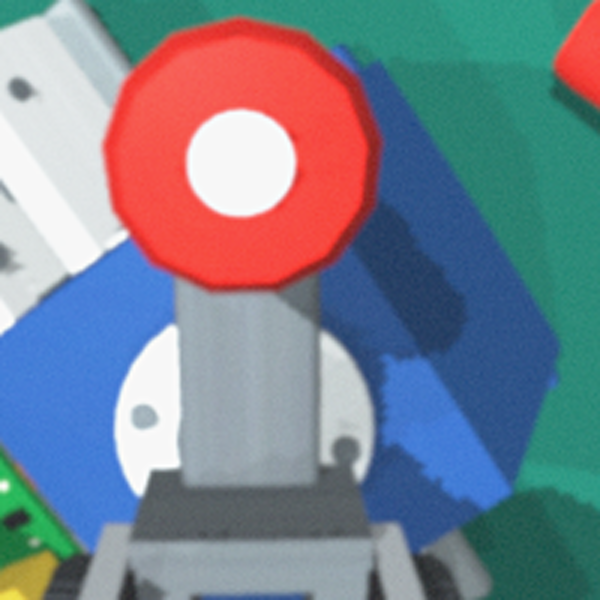

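The crop shows the flange disc (left edge x≈115, right edge x≈375), the hub's top front edge at y≈540 and the handle top at (240,162). Now I'll compare these with the predictions.

```bash
python3 - <<'E'
from h import *
d=np.load("w4.npz"); ci={k:d[k] for k in d}; s=ctrl.state(); R=Ro.from_euler("xyz",s["tool_rot"]).as_matrix(); p=s["tool_pos"]
crop=lambda q:((np.array(q)-[190,80])*3).round(1)
print("hub top edge mid",crop(proj("wrist",p+R@[.017,0,-.002],ci)),"corners",crop(proj("wrist",p+R@[.017,.017,-.002],ci)),crop(proj("wrist",p+R@[.017,-.017,-.002],ci)))
print("handle top",crop(proj("wrist",p+R@[.07,0,-.048],ci)))
im=cv2.imread("pics/w4.png"); hsv=cv2.cvtColor(im,cv2.COLOR_BGR2HSV)
def onplane(px,h):
    o,v=ray("wrist",px,ci); P=SEAT+h*SZ; X=o+v*((P-o)@SZ)/(v@SZ)-SEAT; return np.array([X@E1,X@E2])
m=cv2.inRange(hsv,(0,0,120),(179,60,255)); pts=[]
for y in range(190,248):
    r=m[y,225:320]; 
    xs=np.nonzero(r[:45])[0]
    if len(xs) : 
        x=225+xs[0]; b=hsv[y,x-3]
        if 95<b[0]<130 and b[1]>120 and x>226: pts.append((x-.5,y))
    xs=np.nonzero(r)[0]
    if len(xs):
        x=225+xs[-1]; b=hsv[y,x+3]
        if 95<b[0]<130 and b[1]>120 and x<318: pts.append((x+.5,y))
Q=np.array([onplane(q,-.012) for q in pts]); print(len(pts))
o=least=None
from scipy.optimize import least_squares
o=least_squares(lambda c:np.hypot(Q[:,0]-c[0],Q[:,1]-c[1])-c[2],[0,0,.033],loss="soft_l1",f_scale=.0005); print("plate centre rel SEAT (E1,E2), r",o.x.round(4),np.abs(o.fun).mean().round(5))
d=np.load("w2.npz"); ci2={k:d[k] for k in d}
ci=ci2; c=onplane((281.1,170.7),-.012); e=onplane((281.1+30.5,170.7),-.012); print("w2",c.round(4),np.hypot(*(e-c)).round(4))
E
```

```text
hub top edge mid [247.5 532. ] corners [371.9 531.5] [123.3 531.1]
handle top [244.9 143.9]
107
plate centre rel SEAT (E1,E2), r [-0.0014  0.0001  0.0312] 0.00019
w2 [-0.0005  0.0013] 0.0313
```

```bash
cat >> h.py <<'E'
SEAT=SEAT-.001*E1+.0005*E2; OFF=np.array([-.0013,0,.028]) # crank origin in tool
def crank():
    s=ctrl.state(); R=Ro.from_euler("xyz",s["tool_rot"]).as_matrix(); X=s["tool_pos"]+R@OFF-SEAT
    print("t",s["t"],"crank rel seat E1,E2,SZ mm",(np.array([X@E1,X@E2,X@SZ])*1000).round(2),"F(E1,E2,SZ)",np.array([s["wrist_force"]@v for v in (E1,E2,SZ)]).round(1),"M",s["ft_torque"].round(2),"tilt mrad",(np.array([R[:,2]@E1,R[:,2]@E2])*1000).round(1),"w",round(s["width"],4))
def tgt(h,a=None):
    R=Rt(-SZ,cx(A0 if a is None else a)); return SEAT+h*SZ-R@OFF,R
E
python3 - <<'E'
from h import *
crank(); delta(*tgt(.036)); print("SZ 1mm in shares",(SZ*.001/.4).round(5), "E1",(E1*.001/.4).round(5),"E2",(E2*.001/.4).round(5))
E
```

```text
t 5.6333 crank rel seat E1,E2,SZ mm [ 1.35 -0.75 58.2 ] F(E1,E2,SZ) [ 2.  -0.  -3.3] M [ 0.77 -0.36  0.01] tilt mrad [-1.3  3.9] w 0.0326
total [-0.013  -0.028  -0.0463] [-0.     -0.0024  0.0011] rows>= 0.53
SZ 1mm in shares [0.00045 0.00117 0.00217] E1 [ 0.00077  0.00202 -0.00125] E2 [-0.00234  0.00089  0.     ]
```

Request:
{"op": "jog_arm", "data": {"series": [[-0.0065,-0.014,-0.0231,0,-0.0012,0.0005],[-0.0065,-0.014,-0.0231,0,-0.0012,0.0005],[0,0,0,0,0,0],[0,0,0,0,0,0]]}}

```text
t: 5.97
tool_pos: [0.6524, 0.0759, 0.1667]
tool_rot: [-2.703, 0.294, 2.229]
wrist_force: [-0.2, 0.4, -3.1]
width: 0.0324
grasp_force: 80.8
```

```bash
python3 - <<'E'
from h import *
crank(); delta(*tgt(.022))
E
```

```text
t 5.9667 crank rel seat E1,E2,SZ mm [-1.09 -0.06 38.37] F(E1,E2,SZ) [ 1.8  0.3 -2.6] M [ 0.8  -0.38 -0.02] tilt mrad [ 1.3 -2.7] w 0.0324
total [-0.0064 -0.0169 -0.0369] [-0.0002  0.0018 -0.0006] rows>= 0.39
```

Request:
{"op": "jog_arm", "data": {"series": [[-0.002,-0.0056,-0.0123,0,0.0009,0],[-0.002,-0.0056,-0.0123,0,0.0009,0],[-0.002,-0.0056,-0.0123,0,0,0],[0,0,0,0,0,0]]}}

```text
t: 6.3
tool_pos: [0.6495, 0.07, 0.1516]
tool_rot: [-2.701, 0.29, 2.23]
wrist_force: [-3.6, 4.0, -2.9]
width: 0.0324
grasp_force: 81.2
```

```bash
python3 - <<'E'
from h import *
crank(); delta(*tgt(.010))
E
```

```text
t 6.3 crank rel seat E1,E2,SZ mm [ 0.72  0.64 22.06] F(E1,E2,SZ) [ 3.5  4.7 -1.3] M [ 1.38  0.34 -0.48] tilt mrad [1.7 1. ] w 0.0324
total [-0.0045 -0.016  -0.0253] [-0.0014 -0.0008 -0.0009] rows>= 0.29
```

Request:
{"op": "jog_arm", "data": {"series": [[-0.0028,-0.0037,-0.0091,0,0,0],[-0.0018,-0.0047,-0.0087,0,0,0],[-0.0018,-0.0047,-0.0087,0,0,0],[0,0,0,0,0,0]]}}

```text
t: 6.63
tool_pos: [0.6471, 0.0641, 0.1406]
tool_rot: [-2.7, 0.291, 2.23]
wrist_force: [-3.1, 2.7, -5.8]
width: 0.0327
grasp_force: 81.0
```

```bash
python3 - <<'E'
from h import *
crank(); delta(*tgt(.0))
E
```

```text
t 6.6333 crank rel seat E1,E2,SZ mm [0.72 0.78 9.28] F(E1,E2,SZ) [ 4.1  3.9 -4.4] M [ 1.44  0.27 -0.47] tilt mrad [0.5 0.9] w 0.0327
total [-0.0029 -0.0129 -0.0192] [-0.0007 -0.0009 -0.0008] rows>= 0.22
```

Request:
{"op": "jog_arm", "data": {"series": [[-0.0012,-0.0031,-0.0058,0,0,0],[-0.0012,-0.0031,-0.0058,0,0,0],[-0.0012,-0.0031,-0.0058,0,0,0],[0,0,0,0,0,0]]}}

```text
t: 6.97
tool_pos: [0.6458, 0.0606, 0.134]
tool_rot: [-2.701, 0.291, 2.23]
wrist_force: [-4.5, 4.0, -3.8]
width: 0.0326
grasp_force: 81.2
```

```bash
python3 - <<'E'
from h import *
crank()
E
```

```text
t 6.9667 crank rel seat E1,E2,SZ mm [0.72 0.76 1.74] F(E1,E2,SZ) [ 3.8  5.6 -2.2] M [ 1.45  0.36 -0.46] tilt mrad [0.8 0.6] w 0.0326
```

Not yet on the collar, so I'll creep on.

Request:
{"op": "jog_arm", "data": {"series": [[-0.0009,-0.0023,-0.0043,0,0,0],[-0.0009,-0.0023,-0.0043,0,0,0],[0,0,0,0,0,0]]}}

```text
t: 7.22
tool_pos: [0.6455, 0.0599, 0.1329]
tool_rot: [-2.704, 0.291, 2.23]
wrist_force: [-5.2, 10.0, 7.3]
width: 0.0328
grasp_force: 82.4
```

```bash
python3 - <<'E'
from h import *
crank()
E
```

```text
t 7.2167 crank rel seat E1,E2,SZ mm [0.73 0.7  0.45] F(E1,E2,SZ) [ 2.9  8.5 10. ] M [ 1.45  1.19 -0.85] tilt mrad [ 3.5 -1.7] w 0.0328
```

Request:
{"op": "jog_arm", "data": {"series": [[0,0,0,0,0,0],[0,0,0,0,0,0],[0,0,0,0,0,0],[0,0,0,0,0,0],[0,0,0,0,0,0]], "fingers": 1}}

```text
t: 7.63
tool_pos: [0.646, 0.0577, 0.131]
tool_rot: [-2.701, 0.293, 2.229]
wrist_force: [0.5, 0.2, -0.3]
width: 0.0851
grasp_force: 0.0
```

Request:
{"op": "jog_arm", "data": {"series": [[0.018,0.0468,0.0868,0,0,0],[0.018,0.0468,0.0868,0,0,0],[0,0,0,0,0,0],[0,0,0,0,0,0]]}}

```text
t: 7.97
tool_pos: [0.6617, 0.0966, 0.2026]
tool_rot: [-2.706, 0.295, 2.229]
wrist_force: [0.0, -1.1, -0.8]
width: 0.0857
grasp_force: 0.0
```

```bash
python3 - <<'E'
from h import *
crank()
ci=ctrl.camera_info("wrist"); im=ctrl.snapshot("wrist"); np.savez("w5.npz",**ci)
hsv=cv2.cvtColor(im,cv2.COLOR_RGB2HSV)
T=ctrl.snapshot("top")
cv2.imwrite("pics/w5.png",np.hstack([im[60:360,120:440,::-1],cv2.resize(T[120:220,220:320,::-1],(300,300),interpolation=cv2.INTER_CUBIC)]))
S=SEAT+.0007*E1+.0007*E2+.0004*SZ
print("pred hub top",proj("wrist",S+.03*SZ,ci)-[120,60],"handle top",proj("wrist",S+.076*SZ+.07*cx(A0),ci)-[120,60])
E
```

```text
t 7.9667 crank rel seat E1,E2,SZ mm [ 0.54 -1.41 80.75] F(E1,E2,SZ) [-0.5 -0.4 -1.2] M [ 0.44 -0.16  0.02] tilt mrad [ 2.9 -5.4] w 0.0857
pred hub top [150.90487203 168.01591965] handle top [150.50046118  61.21867301]
```

View pics/w5.png

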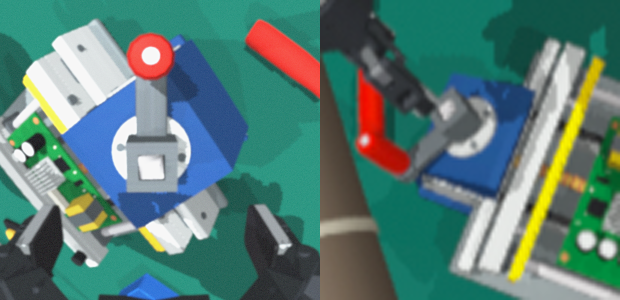

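The crank is on the shaft: the shaft end shows through the hub at (152,166), and the handle top is at (151,56). Next I'll move over the handle.

```bash
cat >> h.py <<'E'
S=SEAT+.0007*E1+.0007*E2+.0004*SZ
E
python3 - <<'E'
from h import *
R=Rt(-SZ,cx(A0)); delta(S+.107*SZ+.071*cx(A0),R); delta(S+.05*SZ+.071*cx(A0),R)
E
```

```text
total [-0.1036  0.1357 -0.0464] [ 0.0003  0.0001 -0.0008] rows>= 1.7
total [-0.129   0.0692 -0.1698] [ 0.0003  0.0001 -0.0008] rows>= 2.15
```

Request:
{"op": "jog_arm", "data": {"series": [[-0.0518,0.0679,-0.0232,0,0,0],[-0.0518,0.0679,-0.0232,0,0,0],[0,0,0,0,0,0],[0,0,0,0,0,0]]}}

```text
t: 8.4
tool_pos: [0.6173, 0.1502, 0.1803]
tool_rot: [-2.697, 0.292, 2.233]
wrist_force: [1.0, -0.4, -0.4]
width: 0.0856
grasp_force: 0.0
```

Request:
{"op": "jog_arm", "data": {"series": [[-0.0085,-0.0222,-0.0411,0,0,0],[-0.0085,-0.0222,-0.0411,0,0,0],[-0.0085,-0.0222,-0.0411,0,0,0],[0,0,0,0,0,0],[0,0,0,0,0,0]]}}

```text
t: 8.82
tool_pos: [0.6081, 0.1215, 0.132]
tool_rot: [-2.698, 0.292, 2.228]
wrist_force: [0.1, -0.0, 1.5]
width: 0.0852
grasp_force: 0.0
```

```bash
cat >> h.py <<'E'
def hd():
    s=ctrl.state(); X=s["tool_pos"]-S; u,v,w=X@E1,X@E2,X@SZ; a=np.arctan2(v,u); er=np.cos(a)*E1+np.sin(a)*E2; et=-np.sin(a)*E1+np.cos(a)*E2; f=s["wrist_force"]
    R=Ro.from_euler("xyz",s["tool_rot"]).as_matrix()
    print("t %.2f r %.1f ang %.1f h %.1f | F rad %.1f tan(ccw) %.1f ax %.1f"%(s["t"],1e3*np.hypot(u,v),np.degrees(a),1e3*w,f@er,f@et,f@SZ),"tilt",(np.array([R[:,2]@E1,R[:,2]@E2])*1e3).round(0),"w %.4f g %.0f"%(s["width"],s["grasp_force"])); return a
E
python3 - <<'E'
from h import *
hd(); R=Rt(-SZ,cx(A0)); delta(S+.05*SZ+.071*cx(A0),R)
E
```

```text
t 8.82 r 70.1 ang 55.8 h 49.4 | F rad -0.5 tan(ccw) 0.5 ax 1.3 tilt [-2.  1.] w 0.0852 g 0
total [ 0.0014  0.0038 -0.0005] [ 0.0009 -0.0011  0.0004] rows>= 0.04
```

Request:
{"op": "jog_arm", "data": {"series": [[0,0,0,0,0,0],[0,0,0,0,0,0],[0,0,0,0,0,0],[0,0,0,0,0,0],[0,0,0,0,0,0]], "fingers": 0, "squeeze": 40}}

```text
t: 9.23
tool_pos: [0.6089, 0.1235, 0.133]
tool_rot: [-2.702, 0.293, 2.23]
wrist_force: [-0.2, 0.7, -0.1]
width: 0.0257
grasp_force: 0.6
```

```bash
python3 - <<'E'
from h import *
a=hd(); a=np.radians(55)
for st in (20,):
  for k in range(6):
    p=[.07*(cx(a-np.radians(st*(k*5+j+1)))-cx(a-np.radians(st*(k*5+j))))/.4 for j in range(5)]
    print(k,[q.round(4).tolist() for q in p])
E
```

```text
t 9.23 r 71.0 ang 54.9 h 51.2 | F rad 0.7 tan(ccw) -0.2 ax 0.2 tilt [ 0. -2.] w 0.0257 g 1
0 [[0.0534, 0.0194, -0.0215], [0.0594, 0.0011, -0.0128], [0.0582, -0.0173, -0.0026], [0.05, -0.0337, 0.0079], [0.0357, -0.046, 0.0174]]
1 [[0.0172, -0.0527, 0.0249], [-0.0034, -0.0531, 0.0294], [-0.0237, -0.0471, 0.0303], [-0.041, -0.0354, 0.0275], [-0.0534, -0.0194, 0.0215]]
2 [[-0.0594, -0.0011, 0.0128], [-0.0582, 0.0173, 0.0026], [-0.05, 0.0337, -0.0079], [-0.0357, 0.046, -0.0174], [-0.0172, 0.0527, -0.0249]]
3 [[0.0034, 0.0531, -0.0294], [0.0237, 0.0471, -0.0303], [0.041, 0.0354, -0.0275], [0.0534, 0.0194, -0.0215], [0.0594, 0.0011, -0.0128]]
4 [[0.0582, -0.0173, -0.0026], [0.05, -0.0337, 0.0079], [0.0357, -0.046, 0.0174], [0.0172, -0.0527, 0.0249], [-0.0034, -0.0531, 0.0294]]
5 [[-0.0237, -0.0471, 0.0303], [-0.041, -0.0354, 0.0275], [-0.0534, -0.0194, 0.0215], [-0.0594, -0.0011, 0.0128], [-0.0582, 0.0173, 0.0026]]
```

Request:
{"op": "jog_arm", "data": {"series": [[0,0,0,0,0,0],[0,0,0,0,0,0],[0.0534,0.0194,-0.0215,0,0,0],[0.0594,0.0011,-0.0128,0,0,0],[0,0,0,0,0,0]]}}

```text
t: 9.65
tool_pos: [0.656, 0.1313, 0.1177]
tool_rot: [-2.701, 0.295, 2.23]
wrist_force: [0.9, 3.0, 7.2]
width: 0.0237
grasp_force: 41.3
```

```bash
python3 - <<'E'
from h import *
a=hd()
E
```

```text
t 9.65 r 71.3 ang 13.6 h 50.1 | F rad -0.8 tan(ccw) 0.5 ax 7.8 tilt [-1. -3.] w 0.0237 g 41
```

Request:
{"op": "jog_arm", "data": {"series": [[0.0582,-0.0173,-0.0026,0,0,0],[0.05,-0.0337,0.0079,0,0,0],[0.0357,-0.046,0.0174,0,0,0],[0.0172,-0.0527,0.0249,0,0,0],[0,0,0,0,0,0]]}}

```text
t: 10.07
tool_pos: [0.72, 0.069, 0.1408]
tool_rot: [-2.705, 0.295, 2.226]
wrist_force: [3.6, 3.5, 6.9]
width: 0.0238
grasp_force: 42.3
```

```bash
python3 - <<'E'
from h import *
a=hd()
E
```

```text
t 10.07 r 70.6 ang -67.5 h 52.4 | F rad 2.2 tan(ccw) -0.3 ax 8.2 tilt [ 2. -4.] w 0.0238 g 42
```

Request:
{"op": "jog_arm", "data": {"series": [[-0.0034,-0.0531,0.0294,0,0,0],[-0.0237,-0.0471,0.0303,0,0,0],[-0.041,-0.0354,0.0275,0,0,0],[-0.0534,-0.0194,0.0215,0,0,0],[0,0,0,0,0,0]]}}

```text
t: 10.48
tool_pos: [0.6679, 0.0083, 0.185]
tool_rot: [-2.704, 0.294, 2.227]
wrist_force: [2.0, -2.2, 4.4]
width: 0.0238
grasp_force: 40.8
```

```bash
python3 - <<'E'
from h import *
a=hd()
E
```

```text
t 10.48 r 71.3 ang -147.6 h 53.0 | F rad 4.2 tan(ccw) 0.5 ax 3.2 tilt [ 2. -3.] w 0.0238 g 41
```

Request:
{"op": "jog_arm", "data": {"series": [[-0.0598,-0.0023,0.0106,0,0,0],[-0.0582,0.0173,0.0026,0,0,0],[-0.05,0.0337,-0.0079,0,0,0],[-0.0357,0.046,-0.0174,0,0,0],[0,0,0,0,0,0]]}}

```text
t: 10.9
tool_pos: [0.587, 0.0505, 0.1775]
tool_rot: [-2.703, 0.292, 2.232]
wrist_force: [-2.4, 5.2, 12.8]
width: 0.024
grasp_force: 42.6
```

```bash
python3 - <<'E'
from h import *
a=hd()
E
```

```text
t 10.90 r 70.6 ang 132.0 h 51.8 | F rad 5.0 tan(ccw) -0.6 ax 13.0 tilt [ 2. -3.] w 0.0240 g 43
```

Request:
{"op": "jog_arm", "data": {"series": [[-0.0172,0.0527,-0.0249,0,0,0],[0.0034,0.0531,-0.0294,0,0,0],[0.0237,0.0471,-0.0303,0,0,0],[0.041,0.0354,-0.0275,0,0,0],[0,0,0,0,0,0]]}}

```text
t: 11.32
tool_pos: [0.6112, 0.125, 0.1295]
tool_rot: [-2.701, 0.296, 2.233]
wrist_force: [2.0, 2.7, 6.7]
width: 0.0239
grasp_force: 41.6
```

```bash
python3 - <<'E'
from h import *
a=hd()
E
```

```text
t 11.32 r 71.8 ang 51.7 h 49.4 | F rad -1.1 tan(ccw) -0.2 ax 7.5 tilt [-1. -5.] w 0.0239 g 42
```

Request:
{"op": "jog_arm", "data": {"series": [[0.0534,0.0194,-0.0215,0,0,0],[0.0594,0.0011,-0.0128,0,0,0],[0.0582,-0.0173,-0.0026,0,0,0],[0.05,-0.0337,0.0079,0,0,0],[0.0357,-0.046,0.0174,0,0,0]]}}

```text
t: 11.73
tool_pos: [0.7114, 0.0941, 0.1268]
tool_rot: [-2.699, 0.291, 2.233]
wrist_force: [-5.7, 6.2, 12.8]
width: 0.024
grasp_force: 47.4
```

Request:
{"op": "jog_arm", "data": {"series": [[0.0172,-0.0527,0.0249,0,0,0],[-0.0034,-0.0531,0.0294,0,0,0],[-0.0237,-0.0471,0.0303,0,0,0],[-0.041,-0.0354,0.0275,0,0,0],[-0.0534,-0.0194,0.0215,0,0,0]]}}

```text
t: 12.15
tool_pos: [0.6722, 0.0076, 0.182]
tool_rot: [-2.706, 0.298, 2.228]
wrist_force: [4.0, 2.8, 4.9]
width: 0.0235
grasp_force: 42.2
```

```bash
python3 - <<'E'
from h import *
a=hd()
E
```

```text
t 12.15 r 71.8 ang -143.8 h 50.8 | F rad 0.7 tan(ccw) 2.9 ax 6.3 tilt [ 1. -7.] w 0.0235 g 42
```

Request:
{"op": "jog_arm", "data": {"series": [[-0.0594,-0.0011,0.0128,0,0,0],[-0.0582,0.0173,0.0026,0,0,0],[-0.05,0.0337,-0.0079,0,0,0],[-0.0357,0.046,-0.0174,0,0,0],[-0.0172,0.0527,-0.0249,0,0,0]]}}

```text
t: 12.57
tool_pos: [0.5815, 0.0688, 0.1687]
tool_rot: [-2.705, 0.296, 2.228]
wrist_force: [12.3, 0.3, 2.6]
width: 0.0237
grasp_force: 41.9
```

Request:
{"op": "jog_arm", "data": {"series": [[0.0034,0.0531,-0.0294,0,0,0],[0.0237,0.0471,-0.0303,0,0,0],[0.041,0.0354,-0.0275,0,0,0],[0,0,0,0,0,0],[0,0,0,0,0,0]]}}

```text
t: 12.98
tool_pos: [0.6102, 0.1241, 0.1306]
tool_rot: [-2.701, 0.295, 2.232]
wrist_force: [1.2, 1.8, 3.6]
width: 0.0239
grasp_force: 41.7
```

```bash
python3 - <<'E'
from h import *
a=hd()
S0=cv2.imread("pics/scene0.png"); S1=ctrl.snapshot("scene")[:,:,::-1]
f=lambda I:cv2.resize(I[200:310,200:340],None,fx=2.85,fy=2.85,interpolation=cv2.INTER_CUBIC)
cv2.imwrite("pics/s2.png",np.hstack([f(S0),f(S1)])[:, :800])
E
```

```text
t 12.98 r 71.3 ang 53.1 h 49.7 | F rad -0.3 tan(ccw) -0.3 ax 4.2 tilt [-1. -4.] w 0.0239 g 42
```

View pics/s2.png

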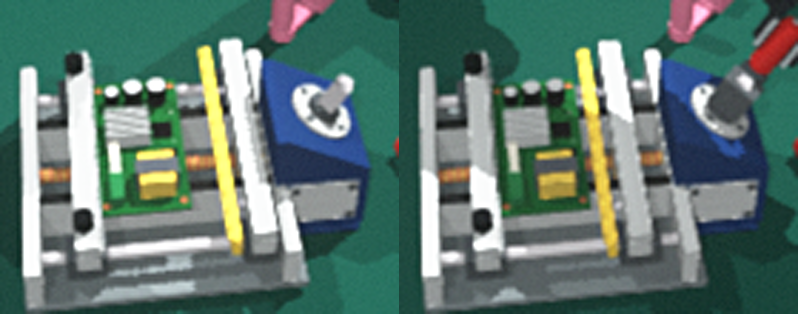

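The board is unmoved so far, and the yellow bar has come in about 20 mm and is close to the board. The scene camera is fixed, so I'll measure the bar's shift there against the known travel per turn.

```bash
cat > bar.py <<'E'
from h import *
def edge(img): # bgr scene image -> bar left-edge coordinate along -F (mm) on z=.09
    h=cv2.cvtColor(img,cv2.COLOR_BGR2HSV); m=cv2.inRange(h,(20,110,70),(36,255,255)); m[:205]=0;m[295:]=0;m[:,:235]=0;m[:,300:]=0
    yel=img[:,:,2].astype(float)-img[:,:,0]
    out=[[],[]]
    for y in list(range(222,242))+list(range(272,286)):
        xs=np.nonzero(m[y])[0]
        if not len(xs): continue
        # last run
        runs=np.split(xs,np.nonzero(np.diff(xs)>1)[0]+1); r=runs[-1]
        if len(r)<2: continue
        for k,(x0,dirn) in enumerate(((r[0],-1),(r[-1],1))):
            pk=yel[y,r].max(); lo=yel[y,x0+3*dirn]; t=(pk+lo)/2; x=x0-2*dirn if len(r)>3 else x0-dirn
            while yel[y,x]>t and abs(x-x0)<4: x+=dirn
            f=(yel[y,x-dirn]-t)/(yel[y,x-dirn]-yel[y,x]+1e-9); out[k].append(-(plane("scene",(x-dirn+f*dirn,y),.09)@F)*1000)
    return [(round(float(np.median(o)),2),round(float(np.std(o)/np.sqrt(len(o))),2),len(o)) for o in out]
if __name__=="__main__":
    I=[ctrl.snapshot("scene")[:,:,::-1] for _ in range(3)]; I=np.mean(I,0).astype(np.uint8)
    print("start",edge(cv2.imread("pics/scene0.png")),"now",edge(I)); hd()
E
python3 bar.py
```

```text
start [(-163.63, 0.1, 34), (-177.44, 0.09, 34)] now [(-144.3, 0.1, 34), (-157.25, 0.13, 34)]
t 13.18 r 71.2 ang 54.6 h 49.8 | F rad 1.2 tan(ccw) -1.8 ax 4.9 tilt [ 1. -1.] w 0.0237 g 42
```

Request:
{"op": "jog_arm", "data": {"series": [[0.0534,0.0194,-0.0215,0,0,0],[0.0594,0.0011,-0.0128,0,0,0],[0.0582,-0.0173,-0.0026,0,0,0],[0.05,-0.0337,0.0079,0,0,0],[0.0357,-0.046,0.0174,0,0,0]]}}

```text
t: 13.6
tool_pos: [0.7111, 0.0939, 0.1272]
tool_rot: [-2.701, 0.29, 2.231]
wrist_force: [-5.7, 7.2, 12.1]
width: 0.0242
grasp_force: 45.1
```

Request:
{"op": "jog_arm", "data": {"series": [[0.0172,-0.0527,0.0249,0,0,0],[-0.0034,-0.0531,0.0294,0,0,0],[-0.0237,-0.0471,0.0303,0,0,0],[-0.041,-0.0354,0.0275,0,0,0],[0,0,0,0,0,0]]}}

```text
t: 14.02
tool_pos: [0.6893, 0.0147, 0.1754]
tool_rot: [-2.704, 0.293, 2.226]
wrist_force: [3.3, -1.1, 1.7]
width: 0.024
grasp_force: 41.8
```

```bash
python3 bar.py
```

```text
start [(-163.63, 0.1, 34), (-177.44, 0.09, 34)] now [(-139.01, 1396.48, 34), (-152.85, 0.08, 34)]
t 14.17 r 70.8 ang -125.3 h 50.7 | F rad 6.3 tan(ccw) 0.6 ax 9.0 tilt [-1. -5.] w 0.0239 g 43
```

Request:
{"op": "jog_arm", "data": {"series": [[-0.0534,-0.0194,0.0215,0,0,0],[-0.0594,-0.0011,0.0128,0,0,0],[-0.0582,0.0173,0.0026,0,0,0],[-0.05,0.0337,-0.0079,0,0,0],[-0.0357,0.046,-0.0174,0,0,0]]}}

```text
t: 14.58
tool_pos: [0.5878, 0.047, 0.1781]
tool_rot: [-2.703, 0.296, 2.228]
wrist_force: [9.9, 3.5, 2.1]
width: 0.0238
grasp_force: 43.4
```

Request:
{"op": "jog_arm", "data": {"series": [[-0.0172,0.0527,-0.0249,0,0,0],[0.0034,0.0531,-0.0294,0,0,0],[0.0237,0.0471,-0.0303,0,0,0],[0.041,0.0354,-0.0275,0,0,0],[0,0,0,0,0,0]]}}

```text
t: 15.0
tool_pos: [0.6107, 0.1249, 0.1287]
tool_rot: [-2.699, 0.296, 2.234]
wrist_force: [3.4, 2.4, 7.3]
width: 0.0235
grasp_force: 42.8
```

```bash
python3 bar.py
```

```text
start [(-163.63, 0.1, 34), (-177.44, 0.09, 34)] now [(-134.45, 0.12, 34), (-147.25, 0.11, 34)]
t 15.15 r 71.9 ang 53.9 h 49.1 | F rad -0.7 tan(ccw) -0.7 ax 5.1 tilt [-1. -1.] w 0.0236 g 42
```

Request:
{"op": "jog_arm", "data": {"series": [[0.0534,0.0194,-0.0215,0,0,0],[0.0594,0.0011,-0.0128,0,0,0],[0.0582,-0.0173,-0.0026,0,0,0],[0.05,-0.0337,0.0079,0,0,0],[0.0357,-0.046,0.0174,0,0,0]]}}

```text
t: 15.57
tool_pos: [0.7108, 0.094, 0.1263]
tool_rot: [-2.699, 0.289, 2.232]
wrist_force: [-5.2, 6.6, 11.8]
width: 0.0235
grasp_force: 46.1
```

Request:
{"op": "jog_arm", "data": {"series": [[0.0172,-0.0527,0.0249,0,0,0],[-0.0034,-0.0531,0.0294,0,0,0],[-0.0237,-0.0471,0.0303,0,0,0],[-0.041,-0.0354,0.0275,0,0,0],[0,0,0,0,0,0]]}}

```text
t: 15.98
tool_pos: [0.6894, 0.0152, 0.1744]
tool_rot: [-2.703, 0.293, 2.227]
wrist_force: [2.6, -1.8, 2.7]
width: 0.0237
grasp_force: 42.5
```

```bash
python3 bar.py; python3 - <<'E'
from h import *
S0=cv2.imread("pics/scene0.png"); S1=ctrl.snapshot("scene")[:,:,::-1]
f=lambda I:cv2.resize(I[205:300,200:300],None,fx=4,fy=4,interpolation=cv2.INTER_CUBIC)
cv2.imwrite("pics/s3.png",np.hstack([f(S0),f(S1)]))
E
```

```text
start [(-163.63, 0.1, 34), (-177.44, 0.09, 34)] now [(-131.42, 0.09, 34), (-145.23, 0.06, 34)]
t 16.13 r 70.2 ang -124.8 h 50.2 | F rad 5.7 tan(ccw) 0.8 ax 7.3 tilt [-1. -4.] w 0.0238 g 43
```

View pics/s3.png

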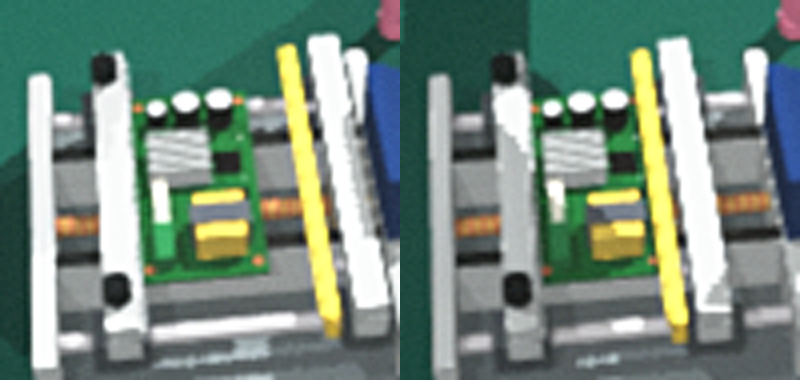

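The bar has moved 32.2 mm for 35 mm of rail travel, so it is pressed in about 2.5 mm with the board against the rear rail. Another 100° or so should bring it to halfway.

Request:
{"op": "jog_arm", "data": {"series": [[-0.0534,-0.0194,0.0215,0,0,0],[-0.0594,-0.0011,0.0128,0,0,0],[-0.0582,0.0173,0.0026,0,0,0],[-0.05,0.0337,-0.0079,0,0,0],[-0.0357,0.046,-0.0174,0,0,0]]}}

```text
t: 16.6
tool_pos: [0.5876, 0.0471, 0.1776]
tool_rot: [-2.702, 0.295, 2.229]
wrist_force: [8.8, 2.7, 2.3]
width: 0.0237
grasp_force: 43.9
```

Request:
{"op": "jog_arm", "data": {"series": [[0,0,0,0,0,0],[0,0,0,0,0,0],[0,0,0,0,0,0]]}}

```text
t: 16.85
tool_pos: [0.5872, 0.0492, 0.1765]
tool_rot: [-2.699, 0.291, 2.233]
wrist_force: [-4.6, 3.6, 11.2]
width: 0.0239
grasp_force: 44.3
```

```bash
python3 bar.py
```

```text
start [(-163.63, 0.1, 34), (-177.44, 0.09, 34)] now [(-131.53, 0.13, 34), (-144.83, 0.11, 34)]
t 17.00 r 70.4 ang 133.0 h 50.3 | F rad 7.1 tan(ccw) -2.0 ax 11.0 tilt [-1.  0.] w 0.0239 g 44
```

Request:
{"op": "jog_arm", "data": {"series": [[0,0,0,0,0,0],[0,0,0,0,0,0],[0,0,0,0,0,0],[0,0,0,0,0,0],[0,0,0,0,0,0]], "fingers": 1}}

```text
t: 17.42
tool_pos: [0.588, 0.0474, 0.1757]
tool_rot: [-2.7, 0.292, 2.23]
wrist_force: [-0.9, -0.2, 0.5]
width: 0.0822
grasp_force: 0.0
```

Request:
{"op": "jog_arm", "data": {"series": [[0.009,0.0234,0.0434,0,0,0],[0.018,0.0468,0.0868,0,0,0],[0.018,0.0468,0.0868,0,0,0],[0,0,0,0,0,0],[0,0,0,0,0,0]]}}

```text
t: 17.83
tool_pos: [0.6074, 0.0954, 0.2649]
tool_rot: [-2.706, 0.294, 2.23]
wrist_force: [0.2, 0.0, -0.9]
width: 0.0854
grasp_force: 0.0
```

```bash
python3 bar.py; python3 - <<'E'
from h import *
print(ctrl.state()["qpos"].round(2))
im=ctrl.snapshot("wrist")[:,:,::-1]; T=ctrl.snapshot("scene")[:,:,::-1]
cv2.imwrite("pics/w6.png",np.hstack([im[20:340,80:480],cv2.resize(T[180:310,200:360],(394,320))]))
E
```

```text
start [(-163.63, 0.1, 34), (-177.44, 0.09, 34)] now [(-131.52, 0.13, 34), (-144.84, 0.11, 34)]
t 17.98 r 70.1 ang 134.0 h 148.4 | F rad -0.6 tan(ccw) 0.2 ax -0.5 tilt [-2.  1.] w 0.0850 g 0
[ 0.33  0.57  0.51  1.86 -0.4   1.38]
```

View pics/w6.png

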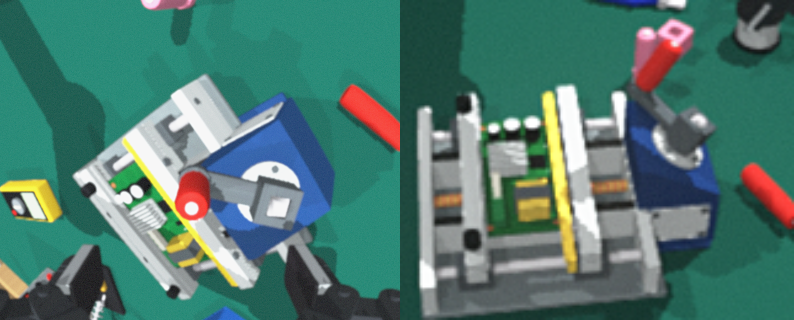

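The crank sits home on the shaft with the shaft end showing through the hub. The board is clamped, the bar is about half pressed, and the gripper is clear of everything.

```bash
python3 -c "
from bench import ctrl
print(ctrl.sign_off())"
```

```text
the job is handed in; nothing more can be done
None
```

I put the crank home on the shaft and wound it clockwise about 3.8 turns. The board is clamped against the rear rail with the yellow bar pressed in about 5 mm (estimated from camera images), the gripper is clear of everything, and I handed the job in at about 18 s; the sign-off gave no verdict.

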